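# Hold a spring clip gaping round the edge of a glaze sample card

## Task

Pick up the big wooden spring clip by its handles, squeeze it wide open before it gets to the card, and bring its gaping jaws, clip level, round the near upright edge (the one towards the robot) of the taller sample card, about half-way up, the edge well inside the jaws and nothing touching the card. Finish while holding it there in the air, open and still, so that I can slip a tracing sheet in: do not let go or let it bite. Do not push the card, and leave the low card, bowl, paint bottle and brush alone.

Things in the scene. Friction and masses are not known exactly. Their poses are not given: they have to be found in the camera images.
- clip: The wooden spring clip (90 g), 130 mm long, 26 mm thick, lying flat. Origin under its pivot; x to the jaw tips, z up; axes of its fixed half (-y side). Handles run back to 67 mm behind the pivot (-x), each splayed 0.2 rad: squeeze them 40 to 55 mm behind the pivot, along y; outer faces there are 46 mm apart closed, 25 mm and parallel when fully open.
- clip_pivot (a point): Point on the clip's pivot, half-way up its thickness (13 mm above its underside). Axes of the fixed (-y) half, x towards the jaw tips, which are 62 mm ahead. Closed, each jaw's inner face is 4 mm off the x axis (1 mm at the tooth, the last 12 mm), its outer face 12 mm; the throat ends 8 mm ahead of the pivot.
- clip_jaw_pivot (a point): The same point on the pivot, but with the axes of the moving (+y) half: same as clip_pivot when closed, turned about the pivot by the joint value when open.
- clip_jaw (a joint): Opening angle of the clip, rad: 0 closed, 0.42 at the stop (tips 28 mm apart). A spring closes it: squeezing 50 mm behind the pivot takes 6 N to begin and 11 N to reach the stop; pressing on against the stop is harmless, 20 to 40 N of grip holds it firmly. The jaws' mid-line is turned by half this value from clip_pivot's x axis, towards +y.
- tall_card: The taller sample card standing in a wooden foot (together 0.6 kg, loose on the table). Foot 110 x 60 x 28 mm (x, y, z), origin under its centre. The stiff white card is 80 mm wide along x, 4 mm thick in y, its top 140 mm above the table, free of the foot from 28 mm up. The edge nearest the robot is at -x, 40 mm from the centre (the foot reaches 15 mm further).
- tall_card_edge (a point): Middle of the taller card's near upright edge, 84 mm above the table, half-way up its free height. x points from the edge into the card, y across its thickness, z up.
- low_card: The lower sample card, to be left alone: the same foot, card 100 mm wide along x, 4 mm thick, its top only 80 mm above the table. Origin under the foot's centre.
- bowl: Small white bowl, 100 mm across, 50 mm high, origin under its centre: leave alone.
- paint_bottle: Small blue paint bottle, 44 mm across, 100 mm high, origin under its centre: leave alone.
- brush: Paint brush lying on the table, 180 mm long along its x: leave alone.
There are look-alikes about, which are no part of the job. What is meant by the clip is not turquoise, and is the larger of those in its own colour. Leave any purple or turquoise look-alike of the tall_card alone.

How it is judged:
By the outcome, as a careful person would: the job done as asked, in the order asked, and still so for the second after the job is handed in, while the arm keeps its last pose, push and grip.
It also fails if it takes over 35 s, if anything falls off the work surface, if the arm or the gripper's body presses on something with over 40 N, if the wrist force passes 120 N, or if a joint passes its speed limit or range.

## Robot

A 6-joint arm with a two-finger parallel gripper is mounted at the origin on the work surface. World frame = base frame: x ahead of the robot, y to its left, z up, the work surface at z = 0. Lengths are in m, angles in rad, forces in N, time in s.
With the tool pointing down it reaches from about 0.25 to 0.775 m from the base axis. Payload 4 kg.
Tool frame: the origin (TCP) lies midway between the tips of the shut fingers; the grasp point (between the pads) lies 19 mm behind it (manip.grip_point_offset is the z of the grasp point in the tool frame, in m); z points along the fingers, y is the line along which they close (so a half turn about z gives the same grasp; the last joint's range is limited). The gripper opens to 85 mm and grips with 20 to 120 N. Pads are 22 mm wide; open, the fingers measure 114 mm over their backs; the gripper's body (76 mm by 85 mm) begins 54 mm behind the grasp point. The pads swing forward as they close: fully open they stand 13 mm farther back than shut.
Start: joints at [1.155, 0.087, 1.371, -0, 1.684, -0.103], TCP at [0.169, 0.523, 0.231] pointing down, gripper open.
Joint ranges: [-3.1, 3.1], [-0.76, 2.03], [0.27, 2.55], [-1.08, 4.22], [0.17, 2.65], [-2.57, 2.57]. Speed limits (rad/s): [2.79, 2.79, 3.14, 3.14, 3.14, 3.14].

## Interface

Orientations are given as a unit quaternion [w, x, y, z].
In Python, from rig import manip gives the robot as it stands.
- The arm moves only by the shell command python3 -m inch 'ROWS' [FORCE]. ROWS is a JSON object of lists of equal length, an entry for each row: "slide": the shift along the tool's x, y, z in units of 150 mm (1.0 is 150 mm), a list of three; "delta_rot": the turn, a rotation vector about the tool's x, y, z in units of 2 rad (1.0 is 2 rad), a list of three; "fingers": the finger opening in mm, from 0 to 85.4. In form: {"slide": [[tx, ty, tz], ...], "delta_rot": [[ax, ay, az], ...], "fingers": [fingers, ...]}. A call has 1 to 12 rows; each row shifts and turns the commanded pose from where the row before left it, along the tool's axes as they then stand; what a row does not reach is not made up. A row lasts 1/10 s, in which the tool goes at most 50 mm and 8.59 degrees, less where a joint would pass 70% of its speed; a pose out of reach is approached as far as the arm can. A call with a number of a shift or a turn outside -1 to 1 is refused whole. A call with a gripper value outside its range is refused whole. The fingers move at their own pace and stop on an object; FORCE is the grip in N (left out, the last holds). Time passes only in rows, so rows that do not move let the fingers close. It gives the time, the measured TCP pose, the force, the opening and the grip force at its end, in the units of the state.
- manip.observe(): the state, without advancing time (a new reading comes with each control period).
- manip.get_image(name): name is "scene" or "side" or "wrist"; returns the picture (420x560x3 uint8, red, green, blue); there is no depth.
- manip.camera_params(name): a dict with "K" (3x3 intrinsics, pixels), "R" (3x3) and "t" (3): a world point X has camera coordinates R X + t; the wrist camera has in their place "hand_eye" (4x4, takes a point from camera to tool coordinates, whose origin is the TCP and whose axes are the flange's). Camera axes: x right, y down, z forward; pixel columns grow to the right and rows downward; lengths in m; the calibration is good to about 2 mm. A picture is of the moment at which its call begins: read the wrist's pose just before it. camera_params takes no time and is no camera call.
- manip.job_done(): hands the job in; it is judged then, once.
The state is a dict: "clock": time; "q": joint angles; "joint_vel": joint speeds; "joint_efforts": joint torques, N m; "tcp_pos": TCP position; "tcp_rot": TCP orientation; "wrist_force": force on the tool from outside, world axes, zero at the start; "moment": the same for the moment, N m; "width": opening from 0.0 (shut) to 1.0 (fully open); "finger_force": force on a finger pad.
Only numpy, scipy, OpenCV 4.12 (cv2) and the standard library are available. Lean on these libraries where they do the work, as an engineer would, in place of code of your own. Each camera call takes 0.05 s, during which the arm holds its last target. There are 200 camera calls.

## Working session

There is one attempt and no reset: what is moved stays moved. The work goes in short steps, Python scripts to look and compute and a shell command to move; the robot and the scene stay as the last step left them, time stands still between calls to the robot, and variables do not carry over. Pictures are saved under pics/ and viewed, at most 10 in all, crops included, and the job is handed in when it is done.

```bash
mkdir -p pics; ls; python3 - <<'E'
from rig import manip
import cv2,numpy as np
print(manip.observe()); print(manip.grip_point_offset)
for n in ["scene","side","wrist"]:
    p=manip.camera_params(n); print(n,{k:np.round(v,4).tolist() for k,v in p.items()})
a=manip.get_image("scene");b=manip.get_image("side")
cv2.imwrite("pics/scene.png",a[:,:,::-1]);cv2.imwrite("pics/side.png",b[:,:,::-1])
E
```

```text
pics
{'clock': 0.0, 'q': array([ 1.15485683e+00,  8.80114761e-02,  1.37231146e+00,  1.26239923e-05,
        1.68356191e+00, -1.03117498e-01]), 'joint_vel': array([ 0.00041318,  0.00076928,  0.00144508, -0.00047169,  0.0004097 ,
       -0.00151585]), 'joint_efforts': array([-9.15841338e-04, -3.51856148e+01, -3.13276470e+01, -1.55873522e-04,
        1.04340899e-02,  1.79659253e-05]), 'tcp_pos': array([0.16906629, 0.52284506, 0.23007922]), 'tcp_rot': array([-3.00180125e-04,  1.55773229e-01,  9.87792178e-01, -1.10610755e-03]), 'wrist_force': array([-0.4747269 , -0.2715309 ,  0.31183105]), 'moment': array([0.00723797, 0.01833962, 0.01445239]), 'finger_force': 0.0, 'width': 1.0011706776386706}
-0.0187
scene {'K': [[419.3422, 0.0, 283.6773], [0.0, 419.3422, 210.8691], [0.0, 0.0, 1.0]], 'R': [[0.4477, 0.8942, 0.0052], [0.7691, -0.3821, -0.5124], [-0.4562, 0.2333, -0.8588]], 't': [-0.1771, -0.4957, 1.2744]}
side {'K': [[407.9093, 0.0, 278.7718], [0.0, 407.9093, 203.7749], [0.0, 0.0, 1.0]], 'R': [[-0.9921, -0.1254, 0.0106], [-0.0905, 0.6528, -0.7521], [0.0874, -0.7471, -0.6589]], 't': [0.61, 0.1975, 0.9604]}
wrist {'K': [[313.183, 0.0, 275.2377], [0.0, 313.183, 206.7564], [0.0, 0.0, 1.0]], 'hand_eye': [[0.0007, -0.9454, -0.3259, 0.0831], [1.0, 0.0007, -0.0001, -0.0017], [0.0003, -0.3259, 0.9454, -0.1415], [0.0, 0.0, 0.0, 1.0]]}
```

View pics/scene.png

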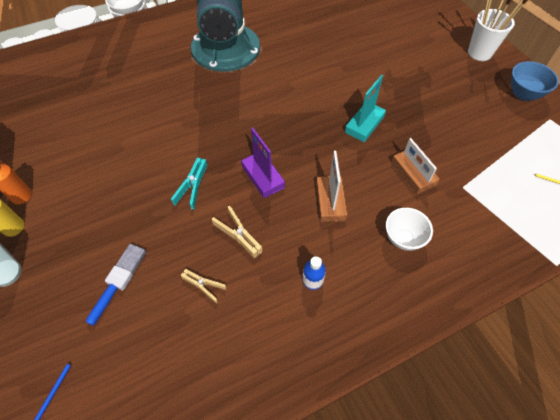

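View pics/side.png

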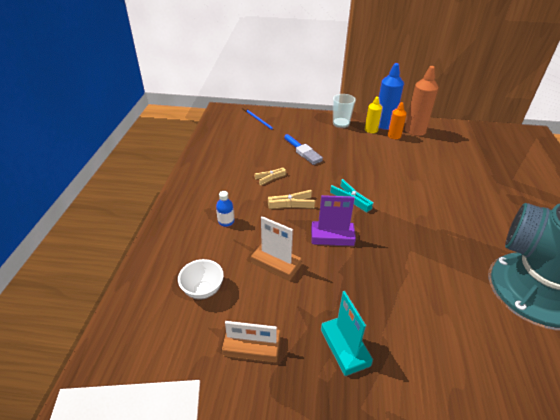

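The wooden clips are at scene (238,232), which is larger, and (203,285), which is smaller. A turquoise one is at (190,183). The larger wooden one fits. Of the cards, the white one in the wooden foot at (333,190) is the tall one. The purple (262,165) and turquoise (367,108) cards are look-alikes, and (416,165) is the low card. I'll confirm in an enlarged crop.

```bash
python3 - <<'E'
import cv2,numpy as np
s=cv2.imread("pics/scene.png");b=cv2.imread("pics/side.png")
def c(im,u,v,w,h,f): return cv2.resize(im[v:v+h,u:u+w],None,fx=f,fy=f,interpolation=cv2.INTER_CUBIC)
A=c(s,205,200,66,60,6);B=c(s,305,145,66,90,4);C=c(b,260,180,66,40,6);D=c(b,240,205,66,80,4)
o=np.zeros((600,800,3),np.uint8)
o[:360,:396]=A;o[:360,400:664]=B
o[360:600,:396]=C;o[364:600,400:664]=D[84:320]
cv2.imwrite("pics/crop1.png",o)
E
```

```text
(no output)
```

View pics/crop1.png

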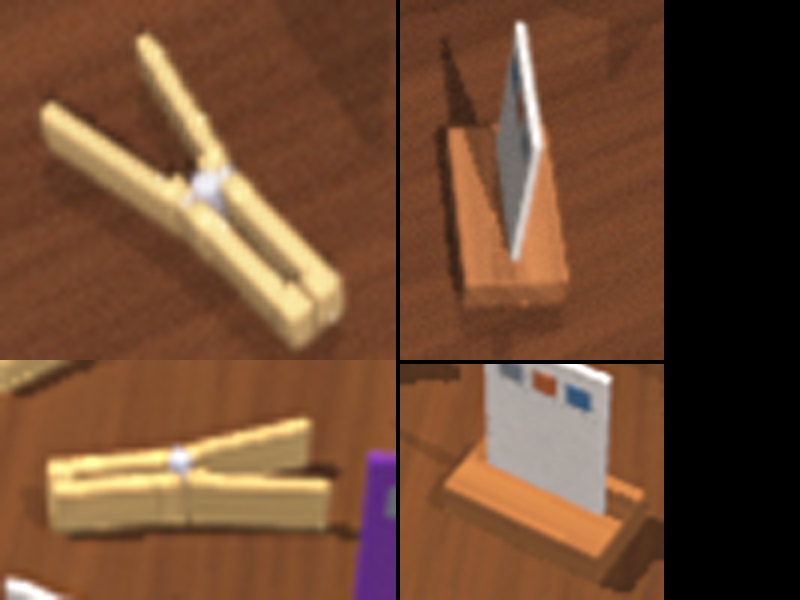

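```bash
cat > h.py <<'E'
import numpy as np
from rig import manip
from scipy.spatial.transform import Rotation as Ro
def cam(n,st=None):
    p=manip.camera_params(n)
    if n!="wrist": return p["K"],np.array(p["R"]),np.array(p["t"])
    st=st or manip.observe(); q=st["tcp_rot"]; T=np.eye(4)
    T[:3,:3]=Ro.from_quat([q[1],q[2],q[3],q[0]]).as_matrix();T[:3,3]=st["tcp_pos"]
    M=np.linalg.inv(T@p["hand_eye"]); return p["K"],M[:3,:3],M[:3,3]
def unp(c,uv,z):
    K,R,t=c; d=R.T@np.linalg.solve(K,[uv[0],uv[1],1]); o=-R.T@t
    return o+d*(z-o[2])/d[2]
def proj(c,X):
    K,R,t=c; x=K@(R@np.asarray(X)+t); return x[:2]/x[2]
E
python3 - <<'E'
from h import *
np.set_printoptions(precision=4,suppress=True)
s=cam("scene");b=cam("side")
for n,uv,z in [("h1",(212.5,218),.026),("h2",(229.7,207),.026),("piv",(239.7,231.2),.026),("tip",(258,249),.026),
 ("c near top",(335,150.5),.14),("c far top",(340.25,182),.14),("c far bot",(333.75,210),.028),("foot a",(317,177),.028),("foot b",(321.75,216.25),.028),("foot c",(347,215),.028)]: print(n,unp(s,uv,z))
print("side")
for n,uv,z in [("piv",(260+180/6,180+100/6),.026),("h fixed",(260+328/6,180+120/6),.026),("h other",(260+308/6,180+62/6),.026),("tip",(260+50/6,180+108/6),.026),
 ("near top",(292.5,230),.14),("near bot",(291.25,263.25),.028),("far top",(262,218),.14),("far bot",(261.75,249.5),.028)]: print(n,unp(b,uv,z))
E
```

```text
h1 [ 0.5545 -0.2579  0.026 ]
h2 [ 0.545  -0.2122  0.026 ]
piv [ 0.6123 -0.2167  0.026 ]
tip [ 0.6695 -0.1989  0.026 ]
c near top [0.584  0.0273 0.14  ]
c far top [ 0.6594 -0.0042  0.14  ]
c far bot [ 0.6582 -0.0049  0.028 ]
foot a [0.5613 0.0054 0.028 ]
foot b [ 0.6604 -0.0372  0.028 ]
foot c [0.6828 0.0152 0.028 ]
side
piv [ 0.6107 -0.2188  0.026 ]
h fixed [ 0.5402 -0.2139  0.026 ]
h other [ 0.5524 -0.2556  0.026 ]
tip [ 0.6708 -0.2045  0.026 ]
near top [0.5824 0.028  0.14  ]
near bot [0.5818 0.0276 0.028 ]
far top [ 0.6549 -0.0009  0.14  ]
far bot [ 0.6583 -0.0065  0.028 ]
```

```bash
cat >> h.py <<'E'
def go(xy,z,head):
    """remaining: turn about tool z (2rad units), then slide in the tool axes (150mm units) after that turn"""
    st=manip.observe(); q=st["tcp_rot"]; R=Ro.from_quat([q[1],q[2],q[3],q[0]]).as_matrix()
    c,s=np.cos(head),np.sin(head); G=np.array([[c,s,0],[s,-c,0],[0,0,-1]]).T
    G=np.array([[c,s,0],[s,-c,0],[0,0,-1.]])
    print("rot",np.round(Ro.from_matrix(R.T@G).as_rotvec()/2,4),"slide",np.round(G.T@(np.r_[xy,z]-st["tcp_pos"])/.15,4),"clock",st["clock"])
E
python3 - <<'E'
from h import *
s=cam("scene")
for n,uv in [("purple foot",(283,185)),("p2",(266,192)),("p3",(244,162)),("bottle",(314,287)),("turq clip",(195,207)),("smallclip",(225,287))]: print(n,np.round(unp(s,uv,.028 if 'p'==n[0] else 0.01),3))
p=np.radians(15.3); g=np.array([.6115,-.2175])-.047*np.array([np.cos(p),np.sin(p)]); print(g)
go(g,.16,p+np.pi)
E
```

```text
purple foot [ 0.546 -0.077  0.028]
p2 [ 0.546 -0.121  0.028]
p3 [ 0.444 -0.132  0.028]
bottle [ 0.794 -0.129  0.01 ]
turq clip [ 0.499 -0.282  0.01 ]
smallclip [ 0.711 -0.294  0.01 ]
[ 0.5661658  -0.22990203]
rot [-0.0009 -0.0004 -0.2899] slide [-1.2292 -5.5394  0.4683] clock 0.1
```

```bash
python3 -m inch '{"slide":[[0,0,0],[0,0,0],[0,0,0],[0,0,0],[-0.0683,-0.3078,0],[-0.0683,-0.3078,0],[-0.0683,-0.3078,0],[-0.0683,-0.3078,0],[-0.0683,-0.3078,0],[-0.0683,-0.3078,0],[-0.0683,-0.3078,0],[-0.0683,-0.3078,0]],"delta_rot":[[0,0,-0.0725],[0,0,-0.0725],[0,0,-0.0725],[0,0,-0.0725],[0,0,0],[0,0,0],[0,0,0],[0,0,0],[0,0,0],[0,0,0],[0,0,0],[0,0,0]],"fingers":[75,75,75,75,75,75,75,75,75,75,75,75]}' 30
python3 -m inch '{"slide":[[-0.0683,-0.3078,0],[-0.0683,-0.3078,0],[-0.0683,-0.3078,0],[-0.0683,-0.3078,0],[-0.0683,-0.3078,0],[-0.0683,-0.3078,0],[-0.0683,-0.3078,0],[-0.0683,-0.3078,0],[-0.0683,-0.3078,0.1],[-0.0683,-0.3078,0.1],[0,0,0]],"delta_rot":[[0,0,0],[0,0,0],[0,0,0],[0,0,0],[0,0,0],[0,0,0],[0,0,0],[0,0,0],[0,0,0],[0,0,0],[0,0,0]],"fingers":[75,75,75,75,75,75,75,75,75,75,75]}'
python3 - <<'E'
from h import *
import cv2
go((.5662,-.2299),.16,np.radians(195.3))
im=manip.get_image("wrist");cv2.imwrite("pics/w1.png",im[:,:,::-1])
w=cam("wrist")
for p in [(.6115,-.2175),(.548,-.235),(.67,-.2015)]: print(proj(w,[*p,.026]))
E
```

```text
clock: 1.3
tcp_pos: [0.346, 0.1869, 0.231]
tcp_rot: [0.0, -0.133, 0.991, 0.0]
wrist_force: [0.4, 0.9, 0.8]
width: 0.88
finger_force: 0.0
clock: 2.4
tcp_pos: [0.5661, -0.2339, 0.1943]
tcp_rot: [-0.004, -0.131, 0.991, 0.002]
wrist_force: [-0.1, 1.5, -1.1]
width: 0.878
finger_force: 0.0
rot [ 0.0025 -0.0039 -0.0026] slide [-0.0078  0.0259  0.2286] clock 2.4
[277.55069367 229.21538373]
[277.40806798 169.04996893]
[277.5640634  278.34147073]
```

View pics/w1.png

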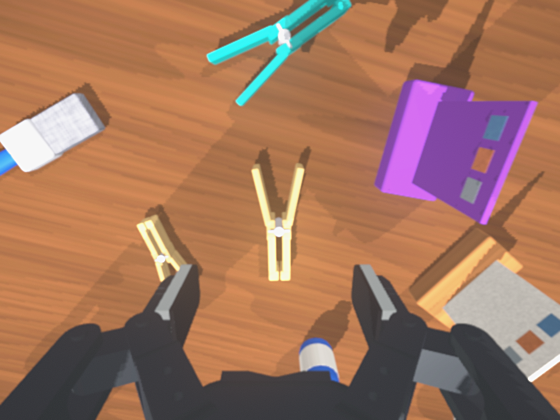

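The wrist view shows the big clip with its pivot at (279,231), handles up at (257–300,168) and jaw tips at (279,280). That is within 2 px of prediction. I'll descend next.

```bash
python3 -m inch '{"slide":[[0,0,0.2],[0,0,0.2],[0,0,0.2],[0,0,0.2],[0,0,0.2],[0,0,0],[0,0,0]],"delta_rot":[[0,0,0],[0,0,0],[0,0,0],[0,0,0],[0,0,0],[0,0,0],[0,0,0]],"fingers":[75,75,75,75,75,75,75]}'
python3 - <<'E'
from h import *
go((.566,-.229),.004,np.radians(195.3))
E
```

```text
clock: 3.15
tcp_pos: [0.5665, -0.2285, 0.0521]
tcp_rot: [0.0, -0.134, 0.991, 0.0]
wrist_force: [0.7, -0.6, 1.8]
width: 0.873
finger_force: 0.0
rot [0.0002 0.0001 0.0006] slide [ 0.0038 -0.0021  0.3208] clock 3.15
```

```bash
python3 -m inch '{"slide":[[0.0038,-0.002,0.16],[0,0,0.11],[0,0,0.05],[0,0,0],[0,0,0],[0,0,0],[0,0,0],[0,0,0],[0,0,0],[0,0,0],[0,0,0],[0,0,0]],"delta_rot":[[0,0,0],[0,0,0],[0,0,0],[0,0,0],[0,0,0],[0,0,0],[0,0,0],[0,0,0],[0,0,0],[0,0,0],[0,0,0],[0,0,0]],"fingers":[75,75,75,75,60,50,40,30,20,15,15,15]}' 35
python3 - <<'E'
from h import *
import cv2
print(manip.observe()["tcp_pos"])
im=manip.get_image("wrist");s=manip.get_image("side")
o=np.vstack([cv2.resize(im[100:400,100:460],None,fx=1.2,fy=1.2),cv2.resize(s[160:240,240:384],None,fx=3,fy=3)])
cv2.imwrite("pics/w2.png",o[:,:,::-1]); 
E
```

```text
clock: 4.35
tcp_pos: [0.5683, -0.2313, 0.0075]
tcp_rot: [0.003, -0.133, 0.991, -0.002]
wrist_force: [-1.3, -1.0, 9.0]
width: 0.275
finger_force: 35.4
[ 0.56829023 -0.23132687  0.00745444]
```

View pics/w2.png

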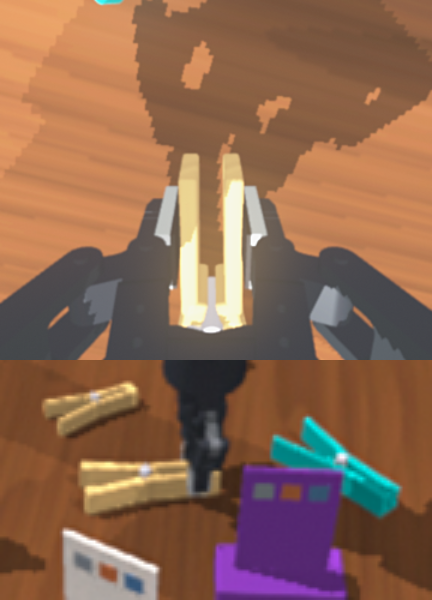

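The handles are parallel between the pads, pressed to the stop (opening 23.5 mm, 35 N), and the jaws gape in the side view. Lifting now, with a slow start.

```bash
python3 -m inch '{"slide":[[0,0,-0.05],[0,0,-0.1],[0,0,-0.15],[0,0,-0.2],[0,0,-0.2],[0,0,-0.2],[0,0,-0.2],[0,0,-0.2],[0,0,-0.15],[0,0,-0.05],[0,0,0],[0,0,0]],"delta_rot":[[0,0,0],[0,0,0],[0,0,0],[0,0,0],[0,0,0],[0,0,0],[0,0,0],[0,0,0],[0,0,0],[0,0,0],[0,0,0],[0,0,0]],"fingers":[15,15,15,15,15,15,15,15,15,15,15,15]}'
python3 - <<'E'
from h import *
import cv2
st=manip.observe();print(st["tcp_pos"],st["tcp_rot"],st["wrist_force"])
im=manip.get_image("wrist");s=manip.get_image("scene");b=manip.get_image("side")
for n,c in [("scene",s),("side",b)]:
    print(n,proj(cam(n),st["tcp_pos"]))
for n,x in [("W",im),("S",s),("B",b)]: cv2.imwrite(f"pics/{n}3.png",x[:,:,::-1])
def c(i,u,v,w,h,f): return cv2.resize(i[v:v+h,u:u+w],None,fx=f,fy=f,interpolation=cv2.INTER_CUBIC)
u,v=proj(cam("scene"),st["tcp_pos"]).astype(int);print(u-40,v-40)
u2,v2=proj(cam("side"),st["tcp_pos"]).astype(int);print(u2-60,v2-40)
o=np.zeros((600,800,3),np.uint8);o[:300,:400]=c(s,u-40,v-30,80,60,5);o[:300,400:]=c(b,u2-60,v2-30,80,60,5);o[300:,:600]=c(im,180,200,200,100,3)
cv2.imwrite("pics/c3.png",o[:,:,::-1])
sc=cam("scene")
for uv in [(348,135),(375,137),(385,112),(360,105)]: print("turq card",np.round(unp(sc,uv,.028),3))
E
```

```text
clock: 5.65
tcp_pos: [0.5655, -0.2297, 0.2268]
tcp_rot: [-0.001, -0.133, 0.991, 0.001]
wrist_force: [-0.6, -0.1, -0.7]
width: 0.278
finger_force: 34.4
[ 0.5654932  -0.22969473  0.22684626] [-1.01100601e-03 -1.33208668e-01  9.91087221e-01  7.40930248e-04] [-0.60070263 -0.06862373 -0.69096707]
scene [213.6839838  162.14852886]
side [310.48582086 134.88462753]
173 122
250 94
turq card [0.482 0.139 0.028]
turq card [0.518 0.197 0.028]
turq card [0.457 0.267 0.028]
turq card [0.407 0.222 0.028]
```

View pics/c3.png

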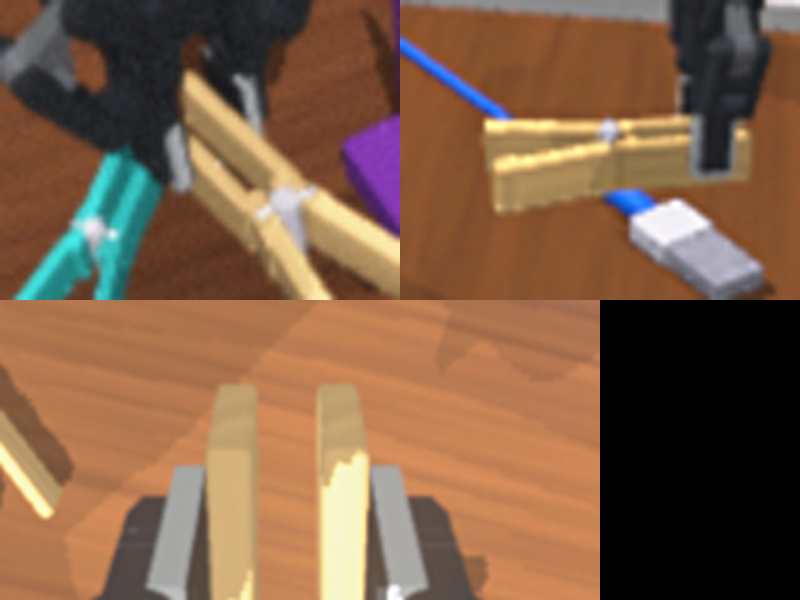

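```bash
cat >> h.py <<'E'
def tri(obs):
    A=[];r=[]
    for c,uv in obs:
        K,R,t=c; d=R.T@np.linalg.solve(K,[uv[0],uv[1],1]); d/=np.linalg.norm(d); P=np.eye(3)-np.outer(d,d)
        A.append(P); r.append(P@(-R.T@t))
    return np.linalg.lstsq(np.vstack(A),np.hstack(r),rcond=None)[0]
E
python3 - <<'E'
from h import *
st=manip.observe();q=st["tcp_rot"];R=Ro.from_quat([q[1],q[2],q[3],q[0]]).as_matrix()
p=tri([(cam("scene"),(230,173)),(cam("side"),(292,130))]);print("pivot top",p,"tool",R.T@(p-st["tcp_pos"]))
z=p[2]-.003
for uv in [(267.3,129),(269,136.3),(319.6,130.5)]:
    x=unp(cam("side"),uv,z); print("tool",np.round(R.T@(x-st["tcp_pos"]),4))
w=cam("wrist")
for uv in [(180+237/3,200+387/3),(180+336/3,200+387/3)]:
    x=unp(w,uv,z);print("handle end tool",np.round(R.T@(x-st["tcp_pos"]),4))
head=np.radians(180-23.2);d=np.array([np.cos(np.radians(-23.2)),np.sin(np.radians(-23.2))])
e=np.array([.583,.0275])
go(e-.163*d,.2268,head);print(e-.083*d)
E
```

```text
pivot top [ 0.6126206  -0.21606556  0.24436333] tool [-0.0491228   0.00062998 -0.01845111]
tool [-0.1078 -0.0178 -0.0157]
tool [-0.1078  0.0168 -0.0156]
tool [ 0.0211  0.0055 -0.0152]
handle end tool [-0.0229 -0.0098 -0.0154]
handle end tool [-0.0229  0.0064 -0.0154]
rot [ 0.0008 -0.0018  0.3361] slide [ 1.6537  1.6218 -0.005 ] clock 5.8
[0.50671177 0.06019718]
```

```bash
python3 -m inch '{"slide":[[0,0,0],[0,0,0],[0,0,0],[0,0,0],[0,0,0],[0,0,0]],"delta_rot":[[0,0,0.056],[0,0,0.056],[0,0,0.056],[0,0,0.056],[0,0,0.056],[0,0,0.056]],"fingers":[15,15,15,15,15,15]}'
python3 -m inch '{"slide":[[0.1,0.1,0],[0.185,0.18,0],[0.185,0.18,0],[0.185,0.18,0],[0.185,0.18,0],[0.185,0.18,0],[0.185,0.18,0],[0.185,0.18,0],[0.185,0.18,0],[0.09,0.08,0],[0,0,0],[0,0,0]],"delta_rot":[[0,0,0],[0,0,0],[0,0,0],[0,0,0],[0,0,0],[0,0,0],[0,0,0],[0,0,0],[0,0,0],[0,0,0],[0,0,0],[0,0,0]],"fingers":[15,15,15,15,15,15,15,15,15,15,15,15]}'
python3 - <<'E'
from h import *
import cv2
go(np.array([.583,.0275])-.166*np.array([.9191,-.3939]),.080,np.radians(156.8))
s=manip.get_image("scene");b=manip.get_image("side")
def c(i,u,v,w,h,f): return cv2.resize(i[v:v+h,u:u+w],None,fx=f,fy=f,interpolation=cv2.INTER_CUBIC)
o=np.hstack([c(s,260,80,100,150,4),c(b,250,130,100,150,4)]);cv2.imwrite("pics/c4.png",o[:,:,::-1])
E
```

```text
clock: 6.4
tcp_pos: [0.5656, -0.2298, 0.2267]
tcp_rot: [-0.001, 0.203, 0.979, 0.0]
wrist_force: [-0.8, -0.1, -0.5]
width: 0.281
finger_force: 34.3
clock: 7.6
tcp_pos: [0.4313, 0.0919, 0.2276]
tcp_rot: [-0.0, 0.201, 0.98, -0.0]
wrist_force: [0.9, -0.8, -1.0]
width: 0.277
finger_force: 34.5
rot [-0.0005 -0.0003  0.0005] slide [0.0078 0.0037 0.9841] clock 7.6
```

View pics/c4.png

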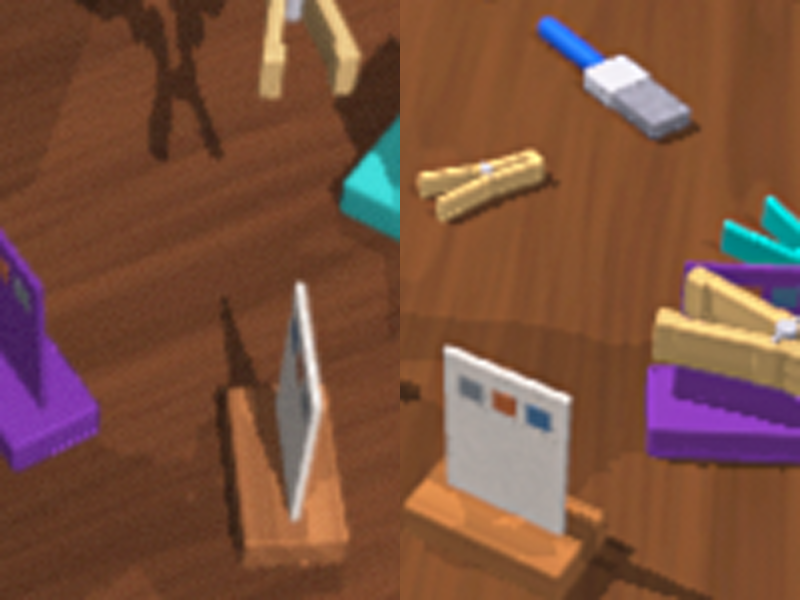

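```bash
python3 -m inch '{"slide":[[0.008,0.004,0.08],[0,0,0.15],[0,0,0.2],[0,0,0.2],[0,0,0.2],[0,0,0.1],[0,0,0.054],[-0.1,0,0],[-0.1,0,0],[-0.08,0,0],[0,0,0],[0,0,0]],"delta_rot":[[0,0,0],[0,0,0],[0,0,0],[0,0,0],[0,0,0],[0,0,0],[0,0,0],[0,0,0],[0,0,0],[0,0,0],[0,0,0],[0,0,0]],"fingers":[15,15,15,15,15,15,15,15,15,15,15,15]}'
python3 - <<'E'
from h import *
import cv2
go(np.array([.583,.0275])-.086*np.array([.9191,-.3939]),.080,np.radians(156.8))
s=manip.get_image("scene");b=manip.get_image("side")
def c(i,u,v,w,h,f): return cv2.resize(i[v:v+h,u:u+w],None,fx=f,fy=f,interpolation=cv2.INTER_CUBIC)
o=np.hstack([c(s,300,110,66,100,6),c(b,265,180,66,100,6)]);cv2.imwrite("pics/c5.png",o[:,:,::-1])
E
```

```text
clock: 8.9
tcp_pos: [0.4701, 0.0763, 0.0813]
tcp_rot: [0.0, 0.201, 0.98, 0.0]
wrist_force: [0.5, 0.3, -0.8]
width: 0.272
finger_force: 34.5
rot [ 0.0003  0.0003 -0.0003] slide [-0.2466 -0.0024  0.0087] clock 8.9
```

View pics/c5.png

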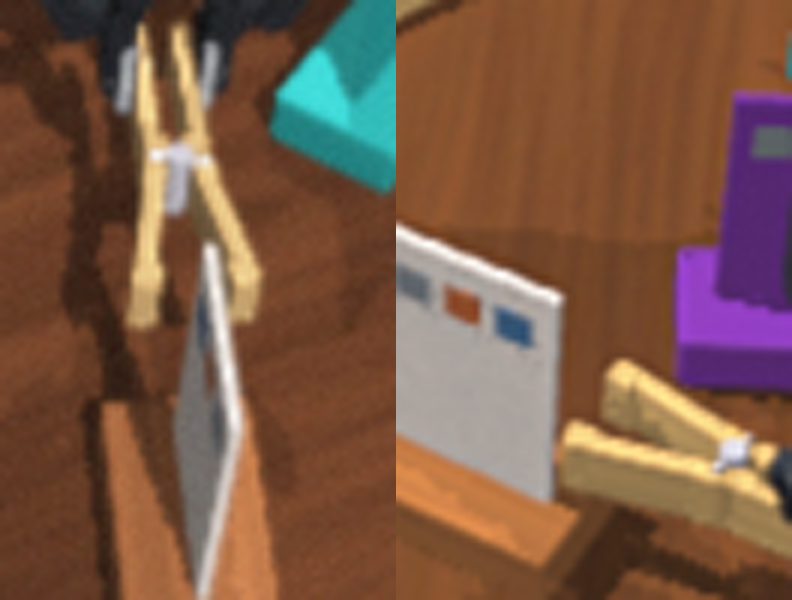

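```bash
python3 - <<'E'
from h import *
s=cam("scene");b=cam("side");d=np.array([.9191,-.3939]);n=np.array([.3939,.9191]);e=np.array([.583,.0275])
f=lambda p:np.round([ (p[:2]-e)@d,(p[:2]-e)@n],4)
S=lambda x,y:(300+x/6,110+y/6); B=lambda x,y:(265+(x-396)/6,180+y/6)
z=.0965
for uv in [(143,308),(244,305)]: print("tip S",f(unp(s,S(*uv),z)))
print("piv S",f(unp(s,S(180,155),z+.003)))
for uv in [(566,440),(610,375)]: print("tip B",f(unp(b,B(*uv),z)))
print("piv B",f(unp(b,B(735,448),z+.003)))
print("near S top",f(unp(s,S(209,246),.14)),"far S top",f(unp(s,S(241,430),.14)),"far bot",f(unp(s,S(203,595),.028)))
print("near B top",f(unp(b,B(560,300),.14)),"near B bot",f(unp(b,B(552,500),.028)))
print("tri piv",tri([(s,S(180,155)),(b,B(735,448))]), "edge top", tri([(s,S(209,246)),(b,B(560,300))]))
E
```

```text
tip S [-0.0046 -0.0193]
tip S [-0.0039  0.0183]
piv S [-0.075   0.0024]
tip B [-0.0179  0.0244]
tip B [-0.0163 -0.013 ]
piv B [-0.0742 -0.0017]
near S top [ 0.0023 -0.0003] far S top [0.0819 0.0009] far bot [0.0797 0.0003]
near B top [-0.0004  0.0004] near B bot [-0.0008  0.0001]
tri piv [0.51520199 0.05792347 0.10156254] edge top [0.583349   0.02695989 0.13844417]
```

The jaws straddle the card edge symmetrically: tips at −19 and +18 mm, card centred within 1 mm, clip height about 85 mm. Next is a 37 mm advance.

```bash
python3 -m inch '{"slide":[[-0.03,0,0],[-0.05,0,0],[-0.05,0,0],[-0.05,0,0],[-0.04,0,0],[-0.025,0,0],[0,0,0],[0,0,0],[0,0,0],[0,0,0],[0,0,0],[0,0,0]],"delta_rot":[[0,0,0],[0,0,0],[0,0,0],[0,0,0],[0,0,0],[0,0,0],[0,0,0],[0,0,0],[0,0,0],[0,0,0],[0,0,0],[0,0,0]],"fingers":[15,15,15,15,15,15,15,15,15,15,15,15]}'
python3 - <<'E'
from h import *
import cv2
go(np.array([.583,.0275])-.086*np.array([.9191,-.3939]),.080,np.radians(156.8))
s=manip.get_image("scene");b=manip.get_image("side")
def c(i,u,v,w,h,f): return cv2.resize(i[v:v+h,u:u+w],None,fx=f,fy=f,interpolation=cv2.INTER_CUBIC)
o=np.hstack([c(s,300,110,66,100,6),c(b,255,190,66,100,6)]);cv2.imwrite("pics/c6.png",o[:,:,::-1])
E
```

```text
clock: 10.2
tcp_pos: [0.503, 0.0621, 0.0808]
tcp_rot: [0.0, 0.201, 0.98, 0.0]
wrist_force: [0.9, 0.4, -1.7]
width: 0.272
finger_force: 34.5
rot [0.0001 0.     0.0001] slide [-0.008  -0.0021  0.0052] clock 10.2
```

View pics/c6.png

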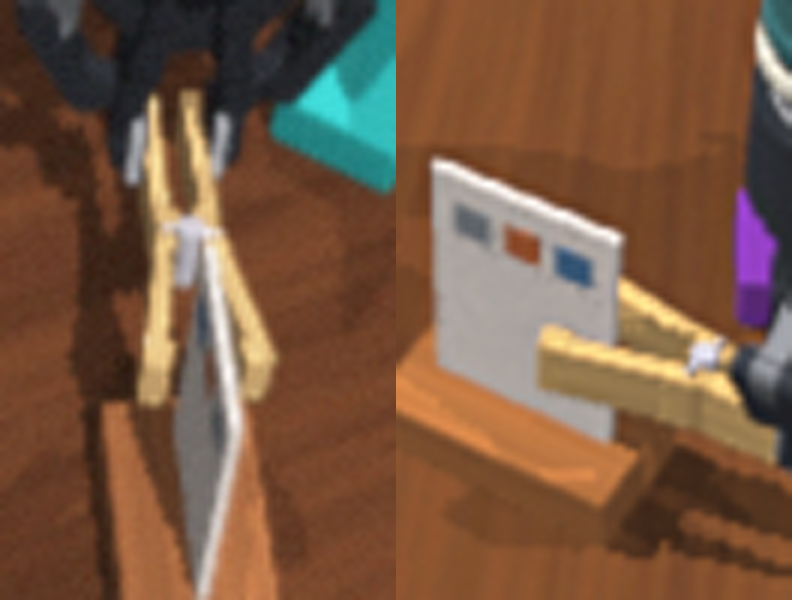

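The open jaws are on both sides of the near edge. The card is at the same scene pixels as before, (334,151) and (340,182), the clip is level at mid-height, and there is no contact force. Handing in.

```bash
python3 -c "
from rig import manip
print(manip.job_done())"
```

```text
the job is handed in; nothing more can be done
None
```

I've handed in the job with the big wooden clip held level and wide open around the tall card's near edge, about half-way up; the edge is about 22 mm inside the jaw tips, the card hasn't visibly moved, and nothing appears to touch it.

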